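Close up the microscope slides

ROBOT

A 6-joint arm with a two-finger parallel gripper is mounted at the origin on the work surface. World frame = base frame: x ahead of the robot, y to its left, z up, the work surface at z = 0. Lengths are in m, angles in rad, forces in N, time in s.
With the tool pointing down it reaches from about 0.4 to 0.825 m from the base axis. Payload 7 kg.
Tool frame: the origin (TCP) lies between the finger pads; the fingertips stand 11 mm ahead of it and the grasp point (between the pads) lies 8 mm behind it; z points along the fingers, x is the direction in which the jaws open and shut, and the axes are right-handed (so a half turn about z gives the same grasp; the last joint's range is limited). The gripper opens to 85 mm and grips with 20 to 120 N. Pads are 22 mm wide; open, the fingers measure 114 mm over their backs; the gripper's body (76 mm by 85 mm) begins 54 mm behind the grasp point. The pads swing forward as they close: fully open they stand 13 mm farther back than shut.
Start: joints at [1.561, 0.359, 0.012, 0, -1.224, -0.288], TCP at [0.198, 0.645, 0.242] pointing down, gripper open.
Joint ranges: [-3.07, 3.07], [-1.43, 2.12], [-1.02, 1.25], [-3.03, 1.67], [-3.05, -0], [-3.03, 3.03]. Speed limits (rad/s): [2.39, 2.39, 3.01, 3.14, 3.14, 3.14].

INTERFACE

Orientations are given as a 3x3 rotation matrix whose columns are the frame's x, y, z axes.
In Python, from cell import * gives the robot as it stands.
- The arm moves only by the shell command python3 -m handwheel 'ROWS' [OPENING] [FORCE]. ROWS is JSON, one flat list of numbers, 4 for each row, row after row: the shift along the tool's x, y, z in m, then the turn about the tool's z in rad. A call has 1 to 10 rows; each row is the pose to reach, as a shift and turn from the pose measured when the call began, along the tool's axes at that moment; what a row does not reach only later rows make up. A row lasts 1/10 s, in which the tool goes at most 50 mm and 8.59 degrees, less where a joint would pass 70% of its speed; a pose out of reach is approached as far as the arm can. A call with a gripper value outside its range is refused whole. OPENING is the finger opening in m, from 0 to 0.0854, set as the call begins (- or left out, the last holds). The fingers move at their own pace and stop on an object; FORCE is the grip in N (left out, the last holds). Time passes only in rows, so rows that repeat a pose let the fingers close. It gives the time, the measured TCP pose, the force and the opening at its end, in the units of the state.
- read_state(): the state, without advancing time (a new reading comes with each control period).
- snapshot(name): name is "scene" or "top" or "wrist"; returns the picture (400x640x3 uint8, red, green, blue); there is no depth.
- calibration(name): a dict with "vertical_fov" (degrees; the focal length in pixels is half the picture's height over the tangent of half this angle, whatever the lens; pixels are square), "cx", "cy" (the principal point, pixels), "extrinsics" (4x4, takes a point from camera to world coordinates); the wrist camera has in their place "T_tool_cam" (4x4, takes a point from camera to tool coordinates, whose origin is the TCP and whose axes are the tool frame's). Camera axes: x right, y down, z forward; pixel columns grow to the right and rows downward; lengths in m; the calibration is good to about 2 mm. The wrist camera is an equidistant fisheye: a pixel r from the principal point sees the ray r / f radians off the axis. A picture is of the moment at which its call begins: read the wrist's pose just before it. calibration takes no time and is no camera call.
- close_job(): hands the job in, once; it reports no verdict.
The state is a dict: "time": time; "joint_positions": joint angles; "dq": joint speeds; "joint_torque": joint torques, N m; "eef_pos": TCP position; "orientation": TCP orientation; "force": force on the tool from outside, world axes, zero at the start; "moment": the same for the moment, N m; "grip_width": finger opening in m.
Only numpy, scipy, OpenCV 4.12 (cv2) and the standard library are available. Lean on these libraries where they do the work, as an engineer would, in place of code of your own. Each camera call takes 0.05 s, during which the arm holds its last target. There are 200 camera calls.

TASK

Put the slides under cover from dust: with the fingertips push the drawer that is full of slides fully home, and then push the slide case's raised lid down until it lies flat shut. Push gently, without slamming either, and do not grip, pull or lift anything or touch the glass slides. Leave the empty drawer standing open just as it is, and do not disturb the bottles and other things on the bench.

Things in the scene. Friction and masses are not known exactly. Their poses are not given: they have to be found in the camera images.
- full_unit: grey steel one-drawer slide unit fixed to the bench, 170 mm deep, 120 wide, 80 tall. Origin: on the bench under the middle of its shell's front edge; its x points straight back into the unit (the way its drawer closes), z up. Its drawer holds glass slides.
- full_drawer (a joint): how far the drawer full of slides is out of its unit, m: 0 = fully home (end stop), 0.12 = end of travel; starts 0.055 to 0.095. Slides with about 1.5 N of friction, stays where left
- full_front (a point): middle of the outer face of the full drawer's flat white front (118 mm wide, 74 mm tall from 4 to 78 mm above the bench, 12 mm thick; no handle stands out). When home the face is 12 mm in front of the shell's front edge. Behind the front the drawer is open from above, its walls 53 mm above the bench; the glass slides stand on edge in it, tops 39 mm above the bench, not to be touched
- empty_unit: grey steel one-drawer slide unit fixed to the bench, 170 mm deep, 120 wide, 80 tall. Origin: on the bench under the middle of its shell's front edge; its x points straight back into the unit (the way its drawer closes), z up. Its drawer is empty.
- empty_drawer (a joint): how far the empty drawer is out of its unit, m; starts 0.055 to 0.095 and must stay there
- empty_front (a point): middle of the outer face of the empty drawer's front (same size as the other)
- case: black flat slide case fixed to the bench, 150 mm (x) by 170 mm (y), rim 35 mm above the bench. Origin: middle of its underside; its lid hinges on the +x rim. Glass slides stand in it, tops 32 mm above the bench, not to be touched
- lid (a joint): opening angle of the case's lid, rad: 0 = flat shut on the rim, 1.57 = upright; starts 1.2 to 1.55. Friction hinge (about 0.18 N m, so 1 to 2 N at the free edge): it stays at any angle and has to be pushed all the way down. The lid is a flat slab 150 mm from hinge to free edge, 170 mm wide, 12 mm thick, with nothing standing out on its outer face
- lid_hinge (a point): middle of the hinge line, at the case's +x rim, 75 mm from the case's origin and 35.5 mm above the bench, on the lid's inner face; the hinge line is the case's y axis
- lid_edge (a point): middle of the lid's free edge, on its outer face (the back face while it stands open, the top when shut)
- oil_bottle: bystander, loose: small amber bottle with black cap, 32 mm across, 65 mm tall. Origin: middle of its underside
- stain_bottle: bystander, loose: small white bottle, 32 mm across, 70 mm tall. Origin: middle of its underside
- beaker: bystander, loose: glass beaker, 66 mm across, 90 mm tall. Origin: middle of its underside
- mailer: bystander, loose: flat white slide mailer, 85 x 35 x 20 mm. Origin: middle of its underside
- petri: bystander, loose: clear closed petri dish, 86 mm across, 14 mm tall. Origin: middle of its underside
- dust_blower: bystander, loose: black rubber dust blower standing on its base, 54 mm across, 85 mm tall. Origin: middle of its underside

How it is judged:
By the outcome, as a careful person would: the job done as asked, in the order asked, and still so for the second after the job is handed in, with the robot touching nothing.
It also fails if it takes over 58 s, if anything falls off the work surface, if the arm or the gripper's body presses on something with over 40 N, if the wrist force passes 120 N, or if a joint passes its speed limit or range.

## Working session

There is one attempt and no reset: what is moved stays moved. The work goes in short steps, Python scripts to look and compute and a shell command to move; the robot and the scene stay as the last step left them, time stands still between calls to the robot, and variables do not carry over. Pictures are saved under pics/ and viewed, about 8 in all and at most 12, crops included, and the job is handed in when it is done.

```bash
mkdir -p pics; ls
python3 - <<'E'
from cell import *
import cv2,numpy as np
s=read_state();print({k:np.round(v,3).tolist() for k,v in s.items()})
for n in("scene","top"):
    cv2.imwrite(f"pics/{n}0.png",snapshot(n)[:,:,::-1]); c=calibration(n);print(n,c["vertical_fov"],c["cx"],c["cy"],np.round(c["extrinsics"],3).tolist())
print(np.round(calibration("wrist")["T_tool_cam"],3).tolist(),calibration("wrist")["vertical_fov"])
E
```

```text
pics
{'time': 0.0, 'joint_positions': [1.561, 0.359, 0.011, -0.0, -1.224, -0.288], 'dq': [0.001, 0.001, 0.001, 0.0, -0.0, -0.0], 'joint_torque': [-0.0, -58.332, 29.343, 6.937, -0.006, 0.0], 'eef_pos': [0.198, 0.645, 0.241], 'orientation': [[-0.294, -0.956, -0.0], [-0.956, 0.294, -0.002], [0.002, -0.0, -1.0]], 'force': [-0.877, -0.356, -0.056], 'moment': [0.0, 0.026, -0.01], 'grip_width': 0.085}
scene 44.53182015539701 327.02495131328135 199.63509081297207 [[0.525, 0.473, -0.708, 1.361], [0.851, -0.303, 0.429, -0.502], [-0.012, -0.827, -0.561, 0.74], [0.0, 0.0, 0.0, 1.0]]
top 57.04910233445852 321.5897527287882 203.468748166684 [[0.029, -0.993, 0.112, 0.389], [-0.999, -0.032, -0.024, 0.012], [0.028, -0.112, -0.993, 0.942], [0.0, 0.0, 0.0, 1.0]]
[[1.0, -0.0, -0.001, 0.001], [0.001, 0.95, 0.312, -0.081], [0.001, -0.312, 0.95, -0.132], [0.0, 0.0, 0.0, 1.0]] 65.70646984690485
```

View pics/scene0.png

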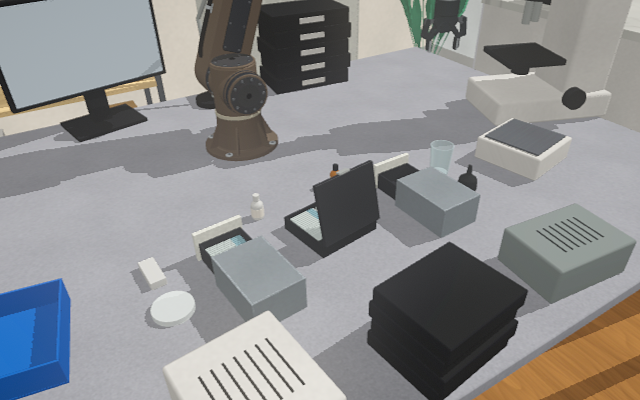

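View pics/top0.png

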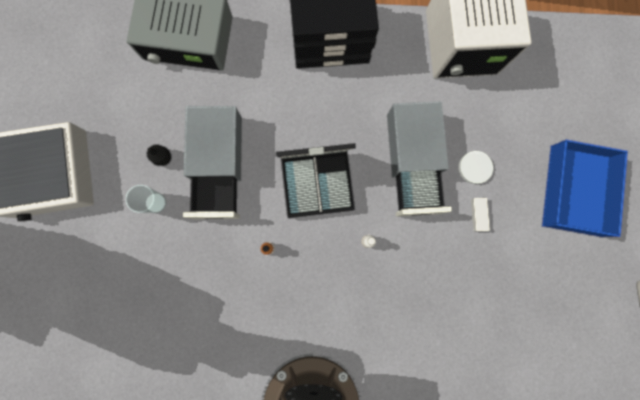

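The scene view shows the full unit (slides visible) nearest the camera, with the case in the middle with its lid up. The empty unit is at the far right. In the top view the full drawer's front is at about (400–450, 210), the case at (318,183), the lid's upper edge at about (278–355, 150) and the empty drawer's front at about (184–236, 214).

```bash
cat > h.py <<'E'
from cell import *
import cv2,numpy as np
def ray(n,p):
    c=calibration(n);f=200/np.tan(np.radians(c["vertical_fov"]/2));E=np.array(c["extrinsics"])
    return E[:3,3],E[:3,:3]@np.array([(p[0]-c["cx"])/f,(p[1]-c["cy"])/f,1])
def onz(n,p,z):
    o,d=ray(n,p);return (o+d*(z-o[2])/d[2])
def pix(n,P):
    c=calibration(n);f=200/np.tan(np.radians(c["vertical_fov"]/2));E=np.array(c["extrinsics"])
    q=E[:3,:3].T@(np.array(P)-E[:3,3]);return [round(f*q[0]/q[2]+c["cx"],1),round(f*q[1]/q[2]+c["cy"],1)]
def tri(n1,p1,n2,p2):
    o1,d1=ray(n1,p1);o2,d2=ray(n2,p2);t=np.linalg.lstsq(np.c_[d1,-d2],o2-o1,rcond=None)[0]
    a,b=o1+t[0]*d1,o2+t[1]*d2;return (a+b)/2,np.linalg.norm(a-b)
E
python3 - <<'E'
import cv2,numpy as np
t=cv2.imread("pics/top0.png");s=cv2.imread("pics/scene0.png")
a=cv2.resize(t[95:225,270:470],None,fx=4,fy=4,interpolation=2)[:520,:800]
cv2.imwrite("pics/topc.png",a)
cv2.imwrite("pics/scenec.png",cv2.resize(s[140:330,185:390],None,fx=3,fy=3,interpolation=2))
m=(t.min(2)>190).astype(np.uint8)
n,l,st,_=cv2.connectedComponentsWithStats(m)
for i in range(1,n):
    if st[i,4]>25:
        ys,xs=np.where(l==i); print(st[i],np.round(cv2.boxPoints(cv2.minAreaRect(np.c_[xs,ys].astype(np.float32))),1).tolist())
E
```

```text
[ 449    0   81   48 2888] [[448.8999938964844, 0.0], [526.7999877929688, -4.400000095367432], [529.4000244140625, 42.900001525878906], [451.6000061035156, 47.29999923706055]]
[  0 123  76  91 785] [[-8.699999809265137, 130.1999969482422], [67.4000015258789, 122.19999694824219], [76.0999984741211, 205.1999969482422], [0.0, 213.1999969482422]]
[461 151  32  32 812] [[461.0, 151.0], [492.0, 151.0], [492.0, 182.0], [461.0, 182.0]]
[474 198  15  33 427] [[473.3999938964844, 198.0], [486.29998779296875, 197.10000610351562], [488.79998779296875, 229.89999389648438], [475.8999938964844, 230.89999389648438]]
[403 207  48   7 202] [[402.79998779296875, 209.3000030517578], [450.0, 206.6999969482422], [450.20001220703125, 210.8000030517578], [403.0, 213.39999389648438]]
[184 212  49   5 224] [[184.0, 216.0], [184.0, 212.0], [232.0, 212.0], [232.0, 216.0]]
[364 237  11   9  69] [[364.0, 245.0], [364.0, 237.0], [374.0, 237.0], [374.0, 245.0]]
```

View pics/topc.png

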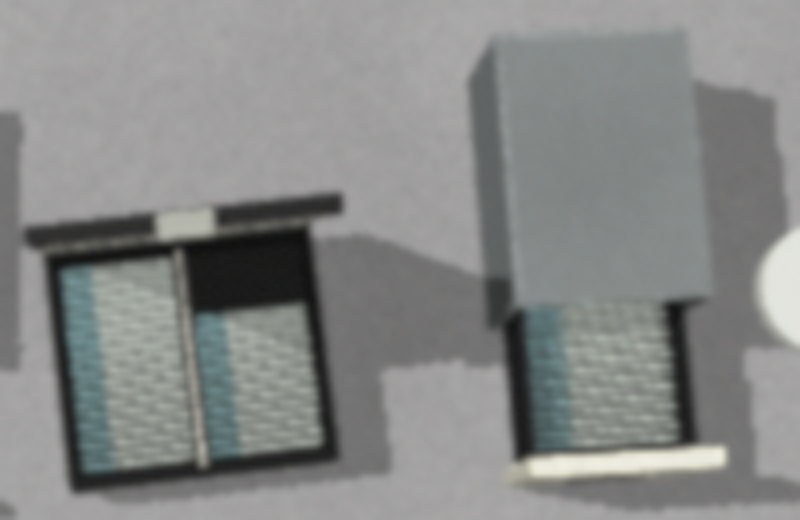

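View pics/scenec.png

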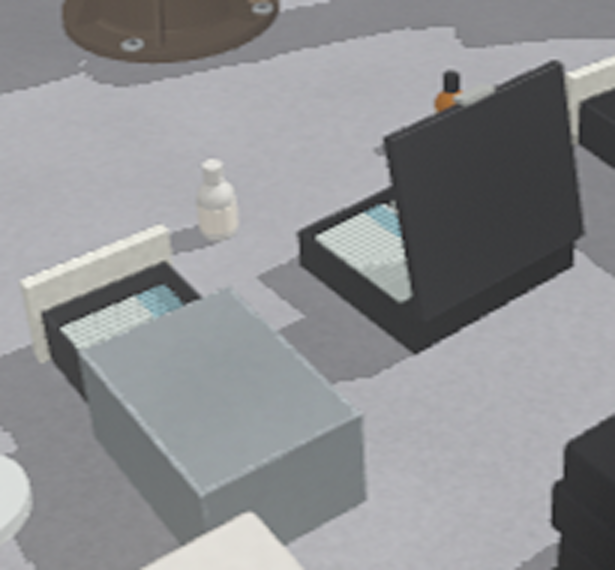

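In the top crop the outer top edge of the drawer front runs (527,478)–(727,467) and the unit's top front edge (513,305)–(710,297). The lid's outer free edge runs (25,230)–(340,193), and the case rim corners are (75,490), (337,460), (48,255), (308,228). In the scene crop the lid's outer top corners are (387,139) and (561,64).

Run:
```python
from h import *
T=lambda u,v:(270+u/4-.4,95+v/4-.4); S=lambda u,v:(185+u/3-.3,140+v/3-.3)
r=lambda x:np.round(x,4).tolist()
for k,p,z in [("frontL",(527,478),.078),("frontR",(727,467),.078),("shellL",(513,305),.08),("shellR",(710,297),.08),("rearL",(497,37),.08),("rearR",(686,30),.08),("caseFL",(75,490),.035),("caseFR",(337,460),.035),("caseRL",(48,255),.035),("caseRR",(308,228),.035)]:
    print(k,r(onz("top",T(*p),z)))
print("lidR",tri("top",T(342,193),"scene",S(387,139)));print("lidL",tri("top",T(25,230),"scene",S(561,64)))
for k,p,z in [("amber",(267,248),.06),("stain",(369,241),.06),("emptyfrontL",(184,216),.078),("emptyfrontR",(235,216),.078)]: print(k,r(onz("top",p,z)))
print("scene front top L/R", r(onz("scene",S(24,283),.078)),r(onz("scene",S(168,229),.078)))
```

```text
frontL [0.4672, -0.1984, 0.078]
frontR [0.4775, -0.3182, 0.078]
shellL [0.5707, -0.1891, 0.08]
shellR [0.5797, -0.3082, 0.08]
rearL [0.737, -0.1783, 0.08]
rearR [0.7461, -0.295, 0.08]
caseFL [0.455, 0.0712, 0.035]
caseFR [0.4786, -0.0903, 0.035]
caseRL [0.602, 0.0938, 0.035]
caseRR [0.6252, -0.0692, 0.035]
lidR (array([ 0.60473918, -0.07433129,  0.18596111]), np.float64(0.0026384126585662837))
lidL (array([0.58009651, 0.09288979, 0.1829482 ]), np.float64(0.0004126946597593712))
amber [0.3783, 0.1172, 0.06]
stain [0.4018, -0.1252, 0.06]
emptyfrontL [0.447, 0.311, 0.078]
emptyfrontR [0.4506, 0.1929, 0.078]
scene front top L/R [0.482, -0.3155, 0.078] [0.4766, -0.1994, 0.078]
```

Sizes agree: the front measures 120 mm, the case 148×164 mm, and the lid edge is 150 mm from the hinge. The full drawer is out about 90 mm, its unit yawed about 4.5°. The case is yawed about 8.6°, with the lid at about 1.36 rad. Next I swing toward the drawer along an arc with the fingers shut.

```bash
python3 -m handwheel '[0.026,-0.034,-0.004,-0.038, 0.051,-0.068,-0.008,-0.076, 0.077,-0.102,-0.012,-0.114, 0.102,-0.136,-0.016,-0.152, 0.128,-0.17,-0.02,-0.19, 0.154,-0.204,-0.024,-0.228, 0.179,-0.238,-0.028,-0.266, 0.205,-0.272,-0.032,-0.304, 0.23,-0.306,-0.036,-0.342, 0.256,-0.34,-0.04,-0.379]' 0 20
```

```text
time: 1.1
eef_pos: [0.4484, 0.2988, 0.2819]
orientation: [[0.083, -0.997, -0.001], [-0.997, -0.083, -0.002], [0.002, 0.001, -1.0]]
force: [1.6, 0.3, -0.1]
grip_width: 0.0001
```

```bash
python3 -m handwheel '[0.045,0.006,0,0, 0.09,0.012,0,0, 0.135,0.018,0,0, 0.18,0.024,0,0, 0.225,0.03,0,0, 0.27,0.035,0,0, 0.315,0.04,0,0, 0.36,0.046,0,0, 0.405,0.052,0,0, 0.45,0.058,0,0]'; python3 -m handwheel '[0.04,0.005,0,0, 0.08,0.01,0.02,0, 0.107,0.014,0.06,0, 0.107,0.014,0.08,0, 0.107,0.014,0.1,0, 0.107,0.014,0.1,0]'
python3 - <<'E'
from h import *
cv2.imwrite("pics/w1.png",snapshot("wrist")[:,:,::-1]);print(np.round(read_state()["eef_pos"],4))
E
```

```text
time: 2.1
eef_pos: [0.4272, -0.1562, 0.2827]
orientation: [[0.083, -0.997, -0.0], [-0.997, -0.083, -0.001], [0.001, 0.0, -1.0]]
force: [1.6, -0.5, 0.0]
grip_width: 0.0001
time: 2.7
eef_pos: [0.42, -0.2639, 0.18]
orientation: [[0.082, -0.997, -0.006], [-0.997, -0.082, 0.0], [-0.001, 0.006, -1.0]]
force: [0.3, 0.4, -0.3]
grip_width: -0.0002
[ 0.4211 -0.2641  0.1819]
```

View pics/w1.png

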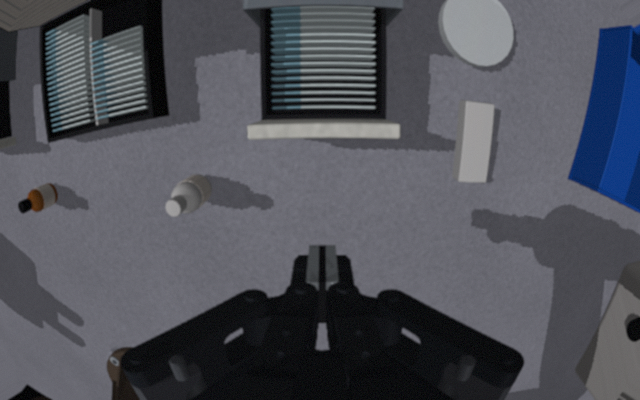

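The wrist view shows the fingers at column 322 and the drawer front spanning 248–400 (mid 324, row 130), so the tool is centred and square, with the stain bottle clear. I'll descend and approach.

```bash
python3 -m handwheel '[0,0,0.03,0, 0,0,0.06,0, 0,0,0.09,0, 0,0,0.115,0, 0,0,0.13,0, 0,0,0.13,0, 0,-0.01,0.13,0, 0,-0.02,0.13,0, 0,-0.03,0.13,0, 0,-0.03,0.13,0]'
python3 -m handwheel '[0,-0.003,0,0, 0,-0.006,0,0, 0,-0.009,0,0, 0,-0.012,0,0, 0,-0.015,0,0, 0,-0.018,0,0, 0,-0.021,0,0]'
```

```text
time: 3.75
eef_pos: [0.4532, -0.2617, 0.0527]
orientation: [[0.084, -0.996, -0.001], [-0.996, -0.084, -0.001], [0.001, 0.001, -1.0]]
force: [-0.7, -0.1, 0.1]
grip_width: 0.0003
time: 4.45
eef_pos: [0.4741, -0.2599, 0.0526]
orientation: [[0.084, -0.996, -0.001], [-0.996, -0.084, -0.001], [0.001, 0.001, -1.0]]
force: [-0.6, 0.9, 0.7]
grip_width: -0.0001
```

```bash
python3 -m handwheel '[0,-0.004,0,0, 0,-0.008,0,0, 0,-0.012,0,0, 0,-0.016,0,0, 0,-0.02,0,0, 0,-0.02,0,0]'
python3 - <<'E'
from h import *
cv2.imwrite("pics/w2.png",snapshot("wrist")[:,:,::-1]);print(np.round(read_state()["force"],2))
E
```

```text
time: 5.05
eef_pos: [0.495, -0.2583, 0.0526]
orientation: [[0.084, -0.996, -0.0], [-0.996, -0.084, -0.002], [0.002, 0.0, -1.0]]
force: [-0.2, -0.5, 0.1]
grip_width: 0.0003
[ 0.36 -0.39 -0.52]
```

View pics/w2.png

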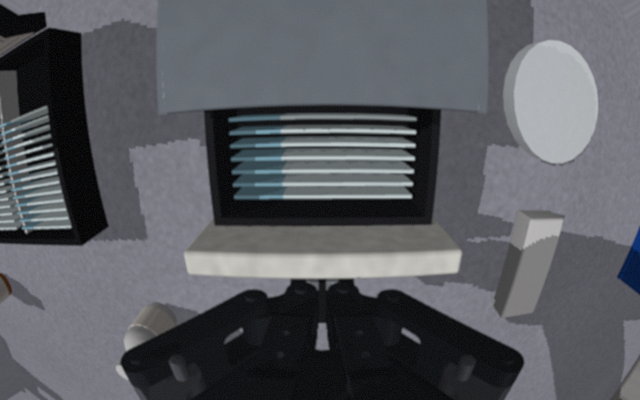

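The front's lower edge, (187–460, 275), hides the fingertips, so they are in contact and centred. I push on and slow down for the end.

```bash
python3 -m handwheel '[0,-0.005,0,0, 0,-0.01,0,0, 0,-0.015,0,0, 0,-0.02,0,0, 0,-0.025,0,0, 0,-0.03,0,0, 0,-0.034,0,0, 0,-0.037,0,0, 0,-0.04,0,0, 0,-0.042,0,0]'; python3 -m handwheel '[0,-0.001,0,0, 0,-0.002,0,0, 0,-0.003,0,0, 0,-0.004,0,0, 0,-0.005,0,0, 0,-0.006,0,0]'
python3 - <<'E'
from h import *
im=snapshot("wrist")[:,:,::-1];cv2.imwrite("pics/w3.png",im)
t=snapshot("top")[95:245,380:500,::-1];s=snapshot("scene")[190:320,180:310,::-1]
cv2.imwrite("pics/m3.png",np.hstack([cv2.resize(t,(360,450)),cv2.resize(s,(430,450))]));print(np.round(read_state()["force"],2))
E
```

```text
time: 6.1
eef_pos: [0.5368, -0.2547, 0.0525]
orientation: [[0.084, -0.996, -0.0], [-0.996, -0.084, -0.002], [0.002, 0.0, -1.0]]
force: [-1.9, 0.3, -0.6]
grip_width: 0.0004
time: 6.7
eef_pos: [0.5428, -0.2542, 0.0525]
orientation: [[0.084, -0.996, -0.0], [-0.996, -0.084, -0.001], [0.001, 0.0, -1.0]]
force: [-1.0, 0.9, -0.2]
grip_width: -0.0003
[-1.4   0.13  0.77]
```

View pics/m3.png

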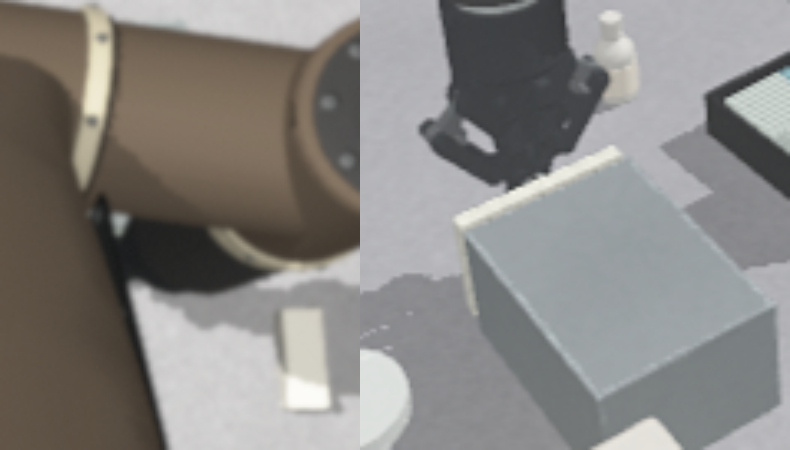

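The scene view shows the white front almost flush on the shell (left panel blocked by the arm). No end-stop force has shown yet, so I'll creep until it rises.

```bash
for i in 1; do python3 -m handwheel '[0,-0.001,0,0, 0,-0.002,0,0, 0,-0.003,0,0, 0,-0.004,0,0, 0,-0.004,0,0]'; done
```

```text
time: 7.35
eef_pos: [0.5473, -0.254, 0.0526]
orientation: [[0.084, -0.996, 0.0], [-0.996, -0.084, -0.002], [0.002, -0.0, -1.0]]
force: [-0.8, -0.0, 0.2]
grip_width: 0.0001
```

```bash
python3 -m handwheel '[0,-0.001,0,0, 0,-0.002,0,0, 0,-0.003,0,0, 0,-0.003,0,0]';python3 -m handwheel '[0,-0.001,0,0, 0,-0.002,0,0, 0,-0.002,0,0]'
```

```text
time: 7.75
eef_pos: [0.5505, -0.2537, 0.0526]
orientation: [[0.084, -0.996, 0.001], [-0.996, -0.084, -0.002], [0.002, -0.0, -1.0]]
force: [-1.2, 0.7, 0.1]
grip_width: 0.0002
time: 8.05
eef_pos: [0.5509, -0.2536, 0.0525]
orientation: [[0.084, -0.996, -0.002], [-0.996, -0.084, -0.002], [0.001, 0.003, -1.0]]
force: [-6.2, 0.3, 3.7]
grip_width: -0.0
```

The end stop was felt at TCP x=0.551 (0.552 expected). I'll give one small firm press, then back away slowly.

```bash
python3 -m handwheel '[0,-0.002,0,0, 0,-0.002,0,0]';python3 -m handwheel '[0,0.003,0,0, 0,0.008,0,0, 0,0.02,0,0, 0,0.04,0,0, 0,0.06,0,0, 0,0.06,-0.03,0, 0,0.06,-0.075,0, 0,0.06,-0.12,0, 0,0.06,-0.165,0, 0,0.06,-0.205,0]'
python3 - <<'E'
from h import *
cv2.imwrite("pics/w4.png",snapshot("wrist")[:,:,::-1]);print(np.round(read_state()["force"],2))
E
```

```text
time: 8.25
eef_pos: [0.5509, -0.2536, 0.0525]
orientation: [[0.083, -0.997, -0.006], [-0.997, -0.083, -0.001], [0.001, 0.006, -1.0]]
force: [-7.4, 0.1, 5.7]
grip_width: 0.0003
time: 9.25
eef_pos: [0.4918, -0.2585, 0.2605]
orientation: [[0.083, -0.997, -0.004], [-0.997, -0.083, -0.002], [0.001, 0.004, -1.0]]
force: [0.6, -0.5, -0.0]
grip_width: 0.0003
[ 3.39 -2.41  8.56]
```

View pics/w4.png

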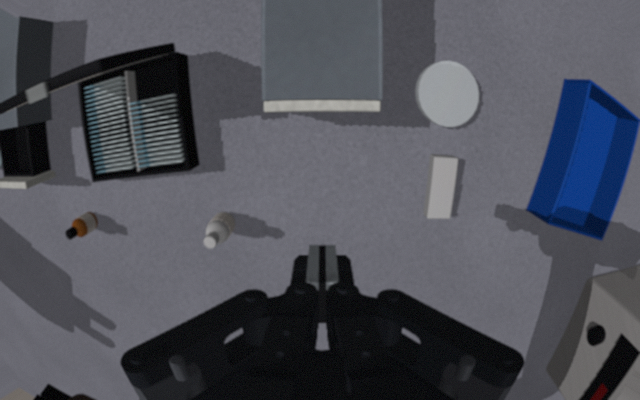

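The wrist view shows the full drawer's white front as a thin strip, (264–380, 105), tight against its shell. The bottles, petri dish and mailer are in place. Next I go behind the lid and work out the arc.

```bash
python3 -m handwheel '[-0.033,-0.024,0,-0.009, -0.066,-0.048,0,-0.018, -0.099,-0.073,0,-0.027, -0.132,-0.097,0,-0.036, -0.165,-0.121,0,-0.045, -0.198,-0.145,0,-0.054, -0.231,-0.17,0,-0.063, -0.264,-0.194,0,-0.067, -0.264,-0.194,0,-0.067]'
python3 - <<'E'
from h import *
s=read_state();p=np.array(s["eef_pos"]);print(p,np.round(s["orientation"],3).tolist())
cx=np.array([.989,.15]);H=np.array([.6136,.0123]);d=p[:2]-H;s0=d@cx;print("s0",s0,"lat",d@[-.15,.989])
for th in np.arange(1.36,-.01,-.08):
    q=.12;s=-q*np.cos(th)+.012*np.sin(th)+.011;z=.0355+q*np.sin(th)+.012*np.cos(th)+.011
    print(round(th,2),"y %.4f z %.4f"%(s0-s,p[2]-z), "s,z %.4f %.4f"%(s,z))
E
```

```text
time: 10.2
eef_pos: [0.667, 0.0233, 0.2652]
orientation: [[0.154, -0.988, 0.004], [-0.988, -0.154, -0.005], [0.006, -0.003, -1.0]]
force: [-0.4, 0.5, -0.7]
grip_width: -0.0001
[0.66696127 0.02331651 0.26519804] [[0.154, -0.988, 0.004], [-0.988, -0.154, -0.005], [0.006, -0.003, -1.0]]
s0 0.05442676891931681 lat 0.002891134125234023
1.36 y 0.0568 z 0.0988 s,z -0.0024 0.1664
1.28 y 0.0663 z 0.1003 s,z -0.0119 0.1649
1.2 y 0.0757 z 0.1025 s,z -0.0213 0.1627
1.12 y 0.0849 z 0.1055 s,z -0.0305 0.1597
1.04 y 0.0938 z 0.1091 s,z -0.0394 0.1561
0.96 y 0.1024 z 0.1135 s,z -0.0480 0.1517
0.88 y 0.1106 z 0.1186 s,z -0.0562 0.1466
0.8 y 0.1184 z 0.1243 s,z -0.0640 0.1409
0.72 y 0.1257 z 0.1306 s,z -0.0713 0.1346
0.64 y 0.1325 z 0.1374 s,z -0.0781 0.1278
0.56 y 0.1387 z 0.1448 s,z -0.0843 0.1204
0.48 y 0.1443 z 0.1526 s,z -0.0899 0.1126
0.4 y 0.1493 z 0.1609 s,z -0.0949 0.1043
0.32 y 0.1536 z 0.1696 s,z -0.0991 0.0956
0.24 y 0.1571 z 0.1785 s,z -0.1027 0.0867
0.16 y 0.1600 z 0.1877 s,z -0.1056 0.0775
0.08 y 0.1621 z 0.1971 s,z -0.1077 0.0681
-0.0 y 0.1634 z 0.2067 s,z -0.1090 0.0585
```

```bash
python3 -m handwheel '[0,0,0.03,0, 0,0,0.06,0, 0,0,0.09,0, 0,0,0.099,0, 0,0.01,0.099,0, 0,0.02,0.099,0, 0,0.03,0.099,0, 0,0.04,0.099,0, 0,0.044,0.099,0, 0,0.044,0.099,0]'
python3 - <<'E'
from h import *
p=np.array(read_state()["eef_pos"]);print(p,(p[:2]-[.6136,.0123])@[.989,.15])
cv2.imwrite("pics/s5.png",cv2.resize(snapshot("scene")[120:280,260:420,::-1],None,fx=3,fy=3))
E
```

```text
time: 11.2
eef_pos: [0.6235, 0.016, 0.1671]
orientation: [[0.154, -0.988, 0.006], [-0.988, -0.154, -0.005], [0.006, -0.005, -1.0]]
force: [0.3, 0.4, -0.5]
grip_width: 0.0002
[0.62353081 0.01597435 0.16708285] 0.010372725032416766
```

View pics/s5.png

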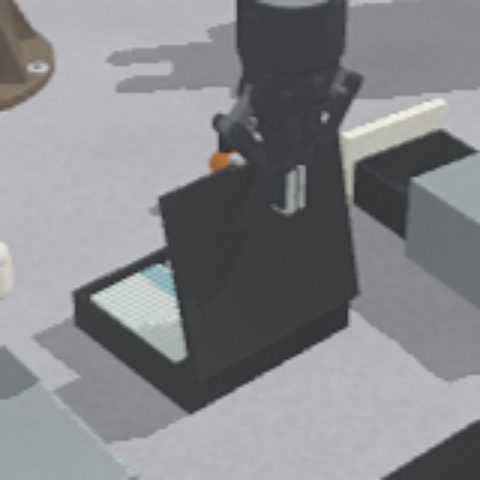

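The fingertips are at (290,205), behind the outer face near its free edge. I start pushing along the arc.

```bash
python3 -m handwheel '[0,0.006,0,0, 0,0.013,0.001,0, 0,0.018,0.0015,0, 0,0.022,0.002,0, 0,0.027,0.003,0, 0,0.032,0.0045,0, 0,0.036,0.006,0, 0,0.041,0.0075,0, 0,0.045,0.009,0, 0,0.05,0.011,0]'
python3 - <<'E'
from h import *
p=np.array(read_state()["eef_pos"]);print(p,(p[:2]-[.6136,.0123])@[.989,.15])
E
```

```text
time: 12.25
eef_pos: [0.5744, 0.0083, 0.1554]
orientation: [[0.154, -0.988, 0.006], [-0.988, -0.154, -0.005], [0.006, -0.005, -1.0]]
force: [1.5, -0.0, -0.0]
grip_width: -0.0
[0.5743601  0.00829865 0.15543851] -0.03940846707625834
```

```bash
python3 -m handwheel '[0,0.0043,0.002,0, 0,0.0086,0.004,0, 0,0.0127,0.0065,0, 0,0.0168,0.009,0, 0,0.0207,0.012,0, 0,0.0246,0.0148,0, 0,0.0283,0.018,0, 0,0.0319,0.021,0, 0,0.0353,0.0243,0, 0,0.0387,0.0278,0]'
python3 - <<'E'
from h import *
p=np.array(read_state()["eef_pos"]);print(p,(p[:2]-[.6136,.0123])@[.989,.15])
cv2.imwrite("pics/s6.png",cv2.resize(snapshot("scene")[120:280,260:420,::-1],None,fx=3,fy=3))
E
```

```text
time: 13.25
eef_pos: [0.536, 0.0021, 0.1272]
orientation: [[0.154, -0.988, 0.006], [-0.988, -0.154, -0.005], [0.006, -0.005, -1.0]]
force: [0.7, 0.3, 0.4]
grip_width: 0.0001
[0.53601613 0.00214249 0.12719631] -0.07825407253693367
```

View pics/s6.png

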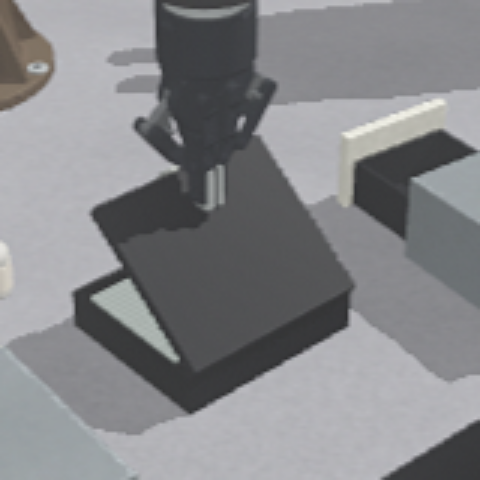

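The lid is following and about half closed, with the tip at (207,207) near the free edge. I continue.

```bash
python3 -m handwheel '[0,0.003,0.0034,0, 0,0.006,0.0068,0, 0,0.009,0.0107,0, 0,0.0116,0.0146,0, 0,0.014,0.0187,0, 0,0.0166,0.0229,0, 0,0.0187,0.0272,0, 0,0.0208,0.0316,0, 0,0.0226,0.036,0, 0,0.0244,0.0405,0]'
python3 -m handwheel '[0,0.0015,0.004,0, 0,0.0029,0.008,0, 0,0.004,0.012,0, 0,0.005,0.016,0, 0,0.0055,0.019,0, 0,0.006,0.021,0, 0,0.006,0.0225,0, 0,0.006,0.024,0]'
```

```text
time: 14.3
eef_pos: [0.511, -0.002, 0.0856]
orientation: [[0.154, -0.988, 0.004], [-0.988, -0.154, -0.005], [0.006, -0.003, -1.0]]
force: [-0.2, 0.8, 0.9]
grip_width: -0.0001
time: 15.1
eef_pos: [0.5049, -0.0032, 0.0614]
orientation: [[0.154, -0.988, 0.004], [-0.988, -0.154, -0.005], [0.006, -0.003, -1.0]]
force: [0.2, -0.2, 0.9]
grip_width: 0.0
```

```bash
python3 -m handwheel '[0,0,0.001,0, 0,0,0.002,0, 0,0,0.003,0, 0,0,0.003,0]'; python3 -m handwheel '[0,0,0.001,0, 0,0,0.002,0, 0,0,0.002,0]'
```

```text
time: 15.5
eef_pos: [0.5049, -0.0033, 0.0586]
orientation: [[0.154, -0.988, 0.004], [-0.988, -0.154, -0.005], [0.006, -0.003, -1.0]]
force: [-1.9, 0.1, 3.9]
grip_width: 0.0003
time: 15.8
eef_pos: [0.5049, -0.0033, 0.0582]
orientation: [[0.155, -0.988, 0.004], [-0.988, -0.155, -0.006], [0.006, -0.003, -1.0]]
force: [-9.3, 1.4, 21.0]
grip_width: 0.0
```

The lid bottomed out at TCP z=0.058, as predicted for flat shut (0.0585), with 21 N. I'll lift off straight up, move clear of the top view, and check.

```bash
python3 -m handwheel '[0,0,-0.003,0, 0,0,-0.01,0, 0,0,-0.03,0, 0,0,-0.07,0, 0,0,-0.11,0, 0,0,-0.15,0, 0,0,-0.19,0, 0,0,-0.2,0, 0,0,-0.2,0]'
python3 - <<'E'
from h import *
w=cv2.resize(snapshot("wrist")[:,:,::-1],(400,250));s=snapshot("scene")[130:330,140:500,::-1]
cv2.imwrite("pics/f7.png",np.vstack([cv2.resize(s,(600,333)),cv2.copyMakeBorder(w,0,0,0,200,0)]))
print(np.round(read_state()["force"],2))
E
```

```text
time: 16.7
eef_pos: [0.5049, -0.0019, 0.2603]
orientation: [[0.155, -0.988, 0.008], [-0.988, -0.155, -0.004], [0.005, -0.007, -1.0]]
force: [-0.1, 0.6, -0.7]
grip_width: -0.0003
[ 0.15  0.95 -0.  ]
```

View pics/f7.png

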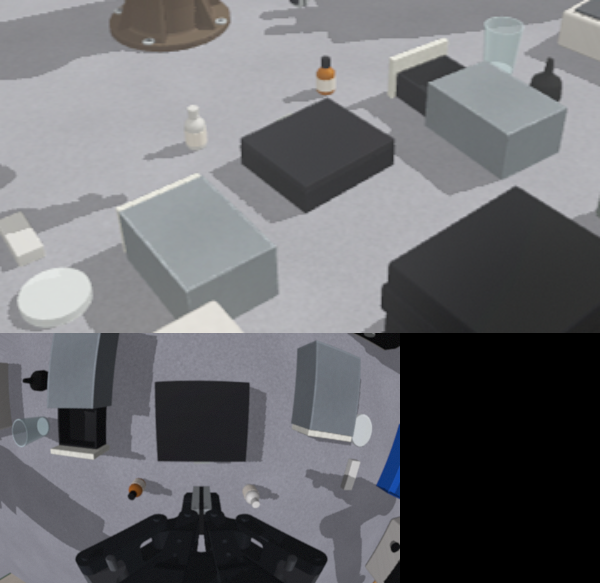

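The lid lies flat, the full drawer's front is flush, and the empty drawer is still open. The stain bottle is at scene pixel (257,208), the same as before.

```bash
python3 -c "
from cell import *
print(close_job())"
```

```text
the job is handed in; nothing more can be done
None
```

I pushed the full drawer home, then closed the case's lid, and handed the job in at about 17 s of the 58 s allowed. I used shut fingertips throughout, with no gripping or lifting.

- **Full drawer:** I felt the end stop at TCP x = 0.551 m, where I had predicted 0.552 m, pressing with about 7 N. The wrist and scene views both show its front flush against the shell.
- **Lid:** I pushed it down along its arc from behind. It bottomed at TCP z = 0.058 m, matching the 0.0585 m predicted for flat shut, with a last press of about 21 N. The final views show it lying flat.
- **Everything else:** The empty drawer is still open. The stain bottle is at the same scene pixel as before. The other bystanders look undisturbed, though I checked those only by eye. The arm ended clear of everything, with about 1 N or less on the tool.
- **Limits of the checks:** The top view was blocked by the arm while I was pushing the drawer, and I did not measure the final drawer gap from pixels. No check failed or disagreed.

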